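# Level the herb garden with a spirit level

## Task

First pause the herb garden's pump: press its blue button fully down and let it come up again. Then stand the spirit level in the middle of the sliding tray, lengthwise along the tray's long way so that it points at the levelling foot, let go of it, and turn the foot's black knob until the bubble lies between its two lines. Finally press the level down onto the tray with a light, steady fingertip push from above and finish while still pressing it, the bubble still between the lines; do not push the other things on the counter about.

Things in the scene. Friction and masses are not known exactly. Their poses are not given: they have to be found in the camera images.
- garden: white plastic herb garden, 220 mm deep (x) by 260 wide (y), deck 74 mm high. Origin: on the counter under its middle; x to its tray side, y to the end on two fixed feet, about which housing and tray tip slightly; this origin stays put. At the -y end the levelling foot, 45 mm clear of the housing. The -x half is a planting deck with low seedlings and a folded lamp bar 104 mm high along the -x edge.
- tray: grey sliding tray in the front half of the garden's top, pushed home on a stiff slide; it need not be moved. Origin: centre of its flat floor, about 64 mm above the counter. Clear floor 100 mm (x) by 230 mm (y); rim 7 mm and white side runners 8 mm above the floor. y is its long way, along the garden's y; the levelling foot lies towards -y.
- pump_top (a point): centre of the top of the round blue pump button, 28 mm across, about 88 mm above the counter, in a grey collar 44 mm across lying 10 mm lower; on the planting deck, at its +y end. Pressed straight down.
- pump (a joint): travel of the pump button in m: 0 is up, 0.006 fully down; sprung: about 1.5 N starts it, 5 N takes it fully down.
- foot_grip (a point): on the levelling foot's vertical axis, 102 mm above the counter, turning with its knob, 175 mm from the garden's origin. The knob is a black upright wing 46 mm long (this x), 14 mm thick (this y), from 80 to 113 mm above the counter, on a round skirt 40 mm across (top at 80 mm). A white dash on top marks its +x end. It keeps its height while turning.
- foot (a joint): angle of the foot's knob in rad, stops at -3.6 and 3.6, stays where left (friction 0.06 N m). Grows clockwise seen from above, which raises the knob's end of the garden, 0.006 rad of tilt per rad of knob; anticlockwise lowers it. It starts 1.1 to 2.8 rad short of level, that end of the garden too low; no mark shows where level is: go by the bubble.
- level: yellow pocket spirit level with black sides, 140 mm long (x), 24 mm thick (y), 36 mm high (z), about 160 g, standing upright on the counter on its long narrow base. Origin: centre of its underside. The green vial with two black lines shows in the middle of its top, along x; the flat top, vial included, may be pressed.
- bubble (a joint): offset of the white bubble from the vial's middle in m, positive to the level's +x end, limits -0.022 and 0.022. It runs to the higher end, 0.8 mm per 0.001 rad of slope along the level, and settles in about a second. It is 12 mm long, the gap between the lines 17 mm: between the lines means within 0.0025 of 0.
- pot: terracotta flower pot, empty, 96 mm across the rim, 88 mm high; a bystander, origin at the centre of its underside
- trowel: steel garden trowel with a wooden handle lying flat, about 290 mm long along its x axis, 75 mm wide at the blade, under 30 mm high; a bystander, origin at the centre of its underside near the neck
- coaster: round blue ceramic coaster, 100 mm across, 8 mm thick; a bystander, origin at the centre of its underside
- cup: clear acrylic cup standing on the coaster, 68 mm across, 95 mm high; a bystander, origin at the centre of its underside
- spray: amber plant spray bottle with a black head, 68 mm across, 170 mm high; a bystander, origin at the centre of its underside
- feed: jar of plant feed with a green cap, 64 mm across, 85 mm high; a bystander, origin at the centre of its underside
Mind the look-alikes: they are no part of the job. Of the things like the level, leave any that is turquoise; of the rest the smaller one is meant.

How it is judged:
By the outcome, as a careful person would: the job done as asked, in the order asked, and still so for the second after the job is handed in, while the arm keeps its last pose, push and grip.
It also fails if it takes over 72 s, if anything falls off the work surface, if the arm or the gripper's body presses on something with over 40 N, if the wrist force passes 120 N, or if a joint passes its speed limit or range.

## Robot

A 7-joint arm with a two-finger parallel gripper is mounted at the origin on the work surface. World frame = base frame: x ahead of the robot, y to its left, z up, the work surface at z = 0. Lengths are in m, angles in rad, forces in N, time in s.
With the tool pointing down it reaches from about 0.425 to 0.925 m from the base axis. Payload 6.8 kg.
Tool frame: the origin (TCP) lies midway between the tips of the shut fingers; the grasp point (between the pads) lies 19 mm behind it; z points along the fingers, y is the line along which they close (so a half turn about z gives the same grasp; the last joint's range is limited). The gripper opens to 85 mm and grips with 20 to 120 N. Pads are 22 mm wide; open, the fingers measure 114 mm over their backs; the gripper's body (76 mm by 85 mm) begins 54 mm behind the grasp point. The pads swing forward as they close: fully open they stand 13 mm farther back than shut.
Start: joints at [1.216, 0.477, 0.022, 1.555, -0.011, 1.109, -0.083], TCP at [0.165, -0.655, 0.231] pointing down, gripper open.
Joint ranges: [-2.96, 2.96], [-0.34, 2.1], [-1.41, 1.46], [0.24, 2.44], [-1.37, 4.51], [0.17, 1.92], [-2.96, 2.96]. Speed limits (rad/s): [2.39, 2.39, 3.14, 3.14, 3.14, 3.14, 3.14].

## Interface

Orientations are given as a unit quaternion [w, x, y, z].
In Python, from station import * gives the robot as it stands. The module is installed in compiled form; this text tells all that it offers.
- The arm moves only by the shell command python3 -m jog 'ROWS' [OPENING] [FORCE]. ROWS is JSON, a list of rows, each an object of numbers: "x", "y", "z": the shift along the tool's x, y, z in m; "ax", "ay", "az": the turn, a rotation vector about the tool's x, y, z in rad. In form: [{"x": .., "y": .., "z": .., "ax": .., "ay": .., "az": ..}, ...]. A call has 1 to 12 rows; each row is the pose to reach, as a shift and turn from the pose commanded when the call began, along the tool's axes at that moment; what a row does not reach only later rows make up. A row lasts 1/10 s, in which the tool goes at most 50 mm and 8.59 degrees, less where a joint would pass 70% of its speed; a pose out of reach is approached as far as the arm can. A call with a gripper value outside its range is refused whole. OPENING is the opening, from 0 (shut) to 1 (fully open), set as the call begins (- or left out, the last holds). The fingers move at their own pace and stop on an object; FORCE is the grip in N (left out, the last holds). Time passes only in rows, so rows that repeat a pose let the fingers close. It gives the time, the measured TCP pose, the force, the opening and the grip force at its end, in the units of the state.
- get_obs(): the state, without advancing time (a new reading comes with each control period).
- read_camera(name): name is "scene" or "top" or "wrist"; returns the picture (384x512x3 uint8, red, green, blue); there is no depth.
- camera_params(name): a dict with "K" (3x3 intrinsics, pixels), "origin" and "attitude" of the camera in the world. Camera axes: x right, y up, looking along -z (the intrinsics and any distortion apply to the point x, -y, -z); pixel columns grow to the right and rows downward; lengths in m; the calibration is good to about 2 mm. A picture is of the moment at which its call begins: read the wrist's pose just before it. camera_params takes no time and is no camera call; for the wrist camera it gives the pose at the moment of the call.
- hand_in(): hands the job in; it is judged then, once.
The state is a dict: "t": time; "q": joint angles; "joint_vel": joint speeds; "joint_torque": joint torques, N m; "eef_pos": TCP position; "tool_rot": TCP orientation; "contact_force": force on the tool from outside, world axes, zero at the start; "torque": the same for the moment, N m; "gripper_width": opening from 0.0 (shut) to 1.0 (fully open); "grasp_force": force on a finger pad.
Only numpy, scipy, OpenCV 4.12 (cv2) and the standard library are available. Lean on these libraries where they do the work, as an engineer would, in place of code of your own. Each camera call takes 0.05 s, during which the arm holds its last target. There are 200 camera calls.

## Working session

There is one attempt and no reset: what is moved stays moved. The work goes in short steps, Python scripts to look and compute and a shell command to move; the robot and the scene stay as the last step left them, time stands still between calls to the robot, and variables do not carry over. Pictures are saved under pics/ and viewed, at most 10 in all, crops included, and the job is handed in when it is done.

```bash
mkdir -p pics; cat > h.py <<'E'
from station import *
import numpy as np, cv2
from scipy.spatial.transform import Rotation as R
def rot(a):
    a=np.array(a,float)
    return a if a.shape==(3,3) else R.from_quat(a,scalar_first=True).as_matrix()
def ray(p,u,v):
    K=np.array(p["K"]);d=np.linalg.inv(K)@[u,v,1.];d=np.array([d[0],-d[1],-d[2]])
    return np.array(p["origin"]),rot(p["attitude"])@d
def onz(p,u,v,z):
    o,d=ray(p,u,v);return o+d*(z-o[2])/d[2]
def proj(p,X):
    c=rot(p["attitude"]).T@(np.array(X)-p["origin"]);c=np.array([c[0],-c[1],-c[2]]);q=np.array(p["K"])@c;return q[:2]/q[2]
def save(n,im): cv2.imwrite("pics/"+n+".png",im[:,:,::-1])
def inv_tool(X,o=None):
    "world point -> tool frame shift"
    o=o or get_obs();return rot(o["tool_rot"]).T@(np.array(X)-o["eef_pos"])
E
python3 - <<'E'
from h import *
for n in("top","scene"):
    p=camera_params(n);print(n,p);save(n,read_camera(n)); 
o=get_obs();print(o)
p=camera_params("wrist");print(p)
E
```

```text
top {'K': array([[379.13104975,   0.        , 256.15210356],
       [  0.        , 379.13104975, 196.11998704],
       [  0.        ,   0.        ,   1.        ]]), 'origin': array([0.33308239, 0.00159776, 1.26047509]), 'attitude': array([ 0.70664411,  0.06278256, -0.06441218, -0.7018287 ])}
scene {'K': array([[408.0066156 ,   0.        , 258.54566732],
       [  0.        , 408.0066156 , 194.85167603],
       [  0.        ,   0.        ,   1.        ]]), 'origin': array([ 1.00105926, -0.82065463,  1.10680096]), 'attitude': array([0.90016341, 0.35372395, 0.08329093, 0.24009963])}
{'t': 0.1, 'q': array([ 1.21591571,  0.47773063,  0.02233838,  1.55632619, -0.01149163,
        1.10930868, -0.08307098]), 'joint_vel': array([-1.97251653e-03, -1.96792308e-03,  4.27238083e-05, -2.58834855e-03,
       -4.39134020e-04, -8.41792819e-04,  9.26850156e-04]), 'joint_torque': array([ 4.47764236e-03, -5.97748768e+01,  1.61339689e+00, -2.81956100e+01,
        1.27765918e-02,  4.91582294e-03, -1.45261561e-05]), 'eef_pos': array([ 0.1647535 , -0.65404385,  0.23042516]), 'tool_rot': array([-8.06008239e-04,  9.92393235e-01,  1.23105611e-01, -1.63066580e-04]), 'contact_force': array([-0.99388335, -0.36046296, -0.11928974]), 'torque': array([-0.00216002, -0.04303524, -0.04088914]), 'grasp_force': 0.0, 'gripper_width': 0.9962571722029817}
{'K': array([[282.84573983,   0.        , 254.71259873],
       [  0.        , 282.84573983, 190.32770589],
       [  0.        ,   0.        ,   1.        ]]), 'origin': array([ 0.24753966, -0.63331354,  0.37400339]), 'attitude': array([ 0.77815918, -0.13047242,  0.10291542, -0.60568445])}
```

View pics/top.png

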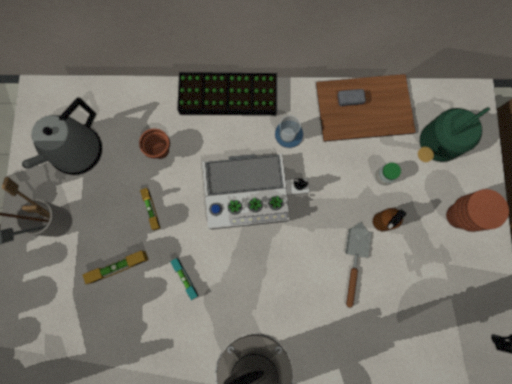

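View pics/scene.png

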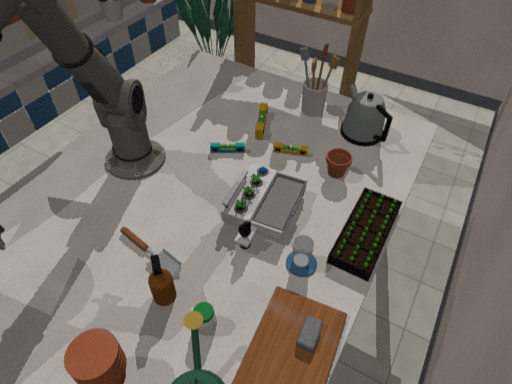

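The top view shows the garden around (245,190), the blue button at (215,209), the knob at (301,184) and the small yellow level at (150,208). The large yellow one is at (115,267), the turquoise one at (184,278) and the cup at (290,130). The scene view agrees.

```bash
cat > m.py <<'E'
from h import *
for n,boxes in (("top",{"blue":(205,198,226,220),"level":(135,180,165,235),"knob":(288,172,315,196),"tray":(200,150,292,198)}),("scene",{"blue":(254,163,272,178),"level":(270,140,312,158),"knob":(235,220,256,250)})):
    im=cv2.imread(f"pics/{n}.png");p=camera_params(n);hsv=cv2.cvtColor(im,cv2.COLOR_BGR2HSV)
    for k,(a,b,c,d) in boxes.items():
        h,s,v=cv2.split(hsv[b:d,a:c])
        m={"blue":(h>100)&(h<130)&(s>120),"level":((h>15)&(h<90)&(s>110)),"knob":(v<60),"tray":(v<150)&(v>90)}[k].astype(np.uint8)
        cs,_=cv2.findContours(m,0,2);cc=max(cs,key=cv2.contourArea)+np.array([a,b])
        r=cv2.minAreaRect(cc);z={"blue":.088,"level":.036,"knob":.105,"tray":.068}[k]
        print(n,k,cv2.contourArea(cc),np.round(r[0],1),np.round(r[1],1),round(r[2],1),onz(p,*r[0],z).round(4))
        bp=np.array([onz(p,*q,z)[:2] for q in cv2.boxPoints(r)]);
        if k in("level","tray"):
            print(bp.round(3).tolist(),"len",np.linalg.norm(bp[0]-bp[1]),np.linalg.norm(bp[1]-bp[2]))
E
python3 m.py
python3 -c "
from h import *
im=cv2.imread('pics/top.png')[145:240,130:320];cv2.imwrite('pics/topc.png',cv2.resize(im,None,fx=4,fy=4,interpolation=2))"
```

```text
top blue 44.0 [215.5 208.5] [7. 7.] 90.0 [0.5064 0.1263 0.088 ]
top level 109.5 [152.7 219.1] [20.2  8.2] 71.6 [0.4779 0.3346 0.036 ]
[[0.505, 0.359], [0.514, 0.334], [0.451, 0.31], [0.443, 0.335]] len 0.026398920474866753 0.06703053829524273
top knob 87.0 [300.3 183.3] [10.6 11.3] 45.0 [ 0.5853 -0.1376  0.105 ]
top tray 3506.5 [246.  173.5] [90. 47.] -0.0 [0.6243 0.0329 0.068 ]
[[0.546, 0.176], [0.702, 0.181], [0.704, -0.113], [0.548, -0.112]] len 0.15610637930573468 0.294202993271553
scene blue 24.5 [262.4 169.8] [5.4 6.3] 63.4 [0.5101 0.1193 0.088 ]
scene level 261.0 [290.3 149. ] [34.   9.8] 7.1 [0.5226 0.3284 0.036 ]
[[0.47, 0.278], [0.447, 0.333], [0.576, 0.379], [0.596, 0.324]] len 0.05979385757496681 0.13702362524881162
scene knob 127.5 [244.5 228.5] [11. 15.] 0.0 [ 0.5978 -0.1536  0.105 ]
```

View pics/topc.png

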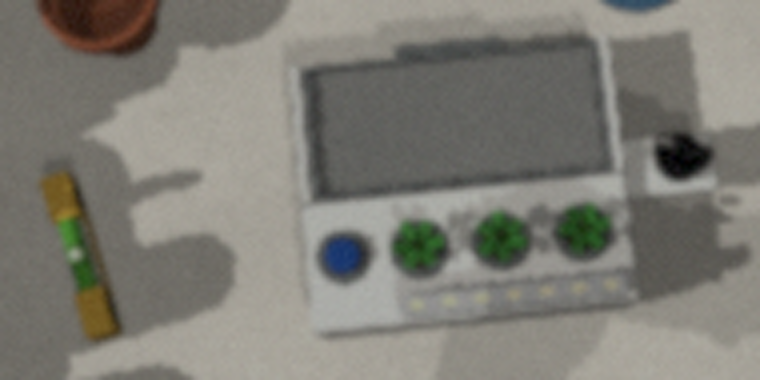

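```bash
cat > g.py <<'E'
from h import *
p=camera_params("top")
c=lambda u,v,z:onz(p,130+u/4-.4,145+v/4-.4,z)
T=[c(u,v,.071) for u,v in((305,72),(600,42),(610,170),(318,195))]
print("tray",np.round(T,3).tolist(),np.mean(T,0).round(4))
L=[c(57,175,.036),c(102,335,.036)];print("level",np.round(L,3).tolist(),np.mean(L,0),np.linalg.norm(L[0]-L[1]))
S=[c(343,255,.09),c(583,230,.09)];d=S[0]-S[1];print("yaw",np.arctan2(-d[0],d[1]),[np.arctan2(-x[0],x[1]) for x in(T[0]-T[1],T[3]-T[2])])
B=c(343,255,.088);print("btn",B,"knob",c(680,155,.11))
dl=L[0]-L[1];print("lev dir",np.arctan2(dl[1],dl[0]))
print("tool to btn",inv_tool([*B[:2],.25]),inv_tool([.5,-.35,.26]))
E
python3 g.py
```

```text
tray [[0.659, 0.163, 0.071], [0.686, -0.076, 0.071], [0.58, -0.083, 0.071], [0.558, 0.15, 0.071]] [0.6205 0.0385 0.071 ]
level [[0.579, 0.369, 0.036], [0.448, 0.325, 0.036]] [0.51368207 0.34730711 0.036     ] 0.13873104919783305
yaw 0.112122738459042 [np.float64(0.11234136725595018), np.float64(0.09424233149945682)]
btn [0.50685556 0.12680219 0.088     ] knob [ 0.58384328 -0.13498658  0.11      ]
lev dir 0.32397671312258686
tool to btn [ 0.52252133 -0.67362114 -0.01853561] [ 0.39937112 -0.2129629  -0.02927564]
```

```bash
python3 -m jog '[{"x":0.4,"y":-0.21,"z":-0.03},{"x":0.4,"y":-0.21,"z":-0.03},{"x":0.4,"y":-0.21,"z":-0.03},{"x":0.4,"y":-0.21,"z":-0.03},{"x":0.4,"y":-0.21,"z":-0.03},{"x":0.4,"y":-0.21,"z":-0.03},{"x":0.4,"y":-0.21,"z":-0.03},{"x":0.4,"y":-0.21,"z":-0.03},{"x":0.4,"y":-0.21,"z":-0.03},{"x":0.4,"y":-0.21,"z":-0.03},{"x":0.4,"y":-0.21,"z":-0.03}]' 0
python3 -m jog '[{"x":0.123,"y":-0.464},{"x":0.123,"y":-0.464},{"x":0.123,"y":-0.464},{"x":0.123,"y":-0.464},{"x":0.123,"y":-0.464},{"x":0.123,"y":-0.464},{"x":0.123,"y":-0.464},{"x":0.123,"y":-0.464},{"x":0.123,"y":-0.464},{"x":0.123,"y":-0.464},{"x":0.123,"y":-0.464},{"x":0.123,"y":-0.464}]'
python3 - <<'E'
from h import *
o=get_obs();print(o["eef_pos"],o["tool_rot"],o["q"],o["contact_force"]);p=camera_params("wrist");im=read_camera("wrist");save("w1",im)
print(p)
print("btn exp",proj(p,[.5069,.1268,.088]),"tray",proj(p,[.6205,.0385,.064]),"knob",proj(p,[.584,-.135,.113]))
E
```

```text
[ 0.1647535  -0.65404385  0.23042516] [-8.06008239e-04  9.92393235e-01  1.23105611e-01 -1.63066580e-04] [ 1.21591571  0.47773063  0.02233838  1.55632619 -0.01149163  1.10930868
 -0.08307098] [-0.99388335 -0.36046296 -0.11928974]
{'K': array([[282.84573983,   0.        , 254.71259873],
       [  0.        , 282.84573983, 190.32770589],
       [  0.        ,   0.        ,   1.        ]]), 'origin': array([ 0.24753966, -0.63331354,  0.37400339]), 'attitude': array([ 0.77815918, -0.13047242,  0.10291542, -0.60568445])}
btn exp [-1230.83045311  -930.9434992 ] tray [-1046.78871563 -1204.09424575] knob [ -871.75887902 -1243.89686897]validation failed for argument at $[0]...
validation failed for argument at $[0]...
```

View pics/w1.png

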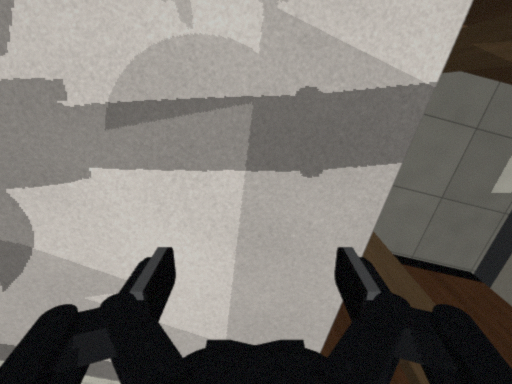

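The wrist view shows only bare counter, with the open fingers at (150,280) and (355,280). The arm has not moved, because both calls were refused: each row needs all six keys.

```bash
python3 -m jog '[{"x":0.4,"y":-0.21,"z":-0.03,"ax":0,"ay":0,"az":0},{"x":0.4,"y":-0.21,"z":-0.03,"ax":0,"ay":0,"az":0},{"x":0.4,"y":-0.21,"z":-0.03,"ax":0,"ay":0,"az":0},{"x":0.4,"y":-0.21,"z":-0.03,"ax":0,"ay":0,"az":0},{"x":0.4,"y":-0.21,"z":-0.03,"ax":0,"ay":0,"az":0},{"x":0.4,"y":-0.21,"z":-0.03,"ax":0,"ay":0,"az":0},{"x":0.4,"y":-0.21,"z":-0.03,"ax":0,"ay":0,"az":0},{"x":0.4,"y":-0.21,"z":-0.03,"ax":0,"ay":0,"az":0},{"x":0.4,"y":-0.21,"z":-0.03,"ax":0,"ay":0,"az":0},{"x":0.4,"y":-0.21,"z":-0.03,"ax":0,"ay":0,"az":0}]' 0
python3 -m jog '[{"x":0.123,"y":-0.464,"z":0,"ax":0,"ay":0,"az":0},{"x":0.123,"y":-0.464,"z":0,"ax":0,"ay":0,"az":0},{"x":0.123,"y":-0.464,"z":0,"ax":0,"ay":0,"az":0},{"x":0.123,"y":-0.464,"z":0,"ax":0,"ay":0,"az":0},{"x":0.123,"y":-0.464,"z":0,"ax":0,"ay":0,"az":0},{"x":0.123,"y":-0.464,"z":0,"ax":0,"ay":0,"az":0},{"x":0.123,"y":-0.464,"z":0,"ax":0,"ay":0,"az":0},{"x":0.123,"y":-0.464,"z":0,"ax":0,"ay":0,"az":0},{"x":0.123,"y":-0.464,"z":0,"ax":0,"ay":0,"az":0},{"x":0.123,"y":-0.464,"z":0,"ax":0,"ay":0,"az":0},{"x":0.123,"y":-0.464,"z":0,"ax":0,"ay":0,"az":0}]'
python3 - <<'E'
from h import *
o=get_obs();print(o["eef_pos"],o["tool_rot"],o["q"],o["contact_force"]);p=camera_params("wrist");im=read_camera("wrist");save("w2",im)
print(p)
print("btn exp",proj(p,[.5069,.1268,.088]),"tray",proj(p,[.6205,.0385,.064]),"knob",proj(p,[.584,-.135,.113]))
h,s,v=cv2.split(cv2.cvtColor(im,cv2.COLOR_RGB2HSV));m=((h>100)&(h<130)&(s>120)&(v>50)).astype(np.uint8)
for c in cv2.findContours(m,0,2)[0]:
    if cv2.contourArea(c)>60:
        r=cv2.minAreaRect(c);print(r,onz(p,*r[0],.088))
E
```

```text
t: 1.15
eef_pos: [0.5078, -0.3456, 0.2616]
tool_rot: [-0.001, 0.992, 0.129, 0.002]
contact_force: [-1.2, -0.2, -0.4]
gripper_width: -0.001
grasp_force: 0.0
t: 2.25
eef_pos: [0.5065, 0.1323, 0.2614]
tool_rot: [-0.001, 0.992, 0.127, 0.0]
contact_force: [0.1, -0.5, -0.3]
gripper_width: 0.001
grasp_force: 0.0
[0.50652802 0.13232836 0.26140488] [-1.24158442e-03  9.91877255e-01  1.27192561e-01  1.48297688e-04] [-0.00321377  0.22917255 -0.43055925  1.85656713  0.10526203  1.07744269
 -1.78943006] [ 0.12125315 -0.52692562 -0.33708069]
{'K': array([[282.84573983,   0.        , 254.71259873],
       [  0.        , 282.84573983, 190.32770589],
       [  0.        ,   0.        ,   1.        ]]), 'origin': array([0.58905591, 0.15360864, 0.40504428]), 'attitude': array([ 0.78074242, -0.13037369,  0.10245521, -0.60245075])}
btn exp [259.94027376 171.21268209] tray [360.53954426  91.25199059] knob [516.92316105 170.02396746]
((260.25, 170.25), (23.33452033996582, 22.62741470336914), 45.0) [0.50810405 0.12675162 0.088     ]
((489.552734375, 16.259185791015625), (49.84821319580078, 24.314550399780273), 28.300756454467773) [ 0.71479959 -0.04942263  0.088     ]
```

View pics/w2.png

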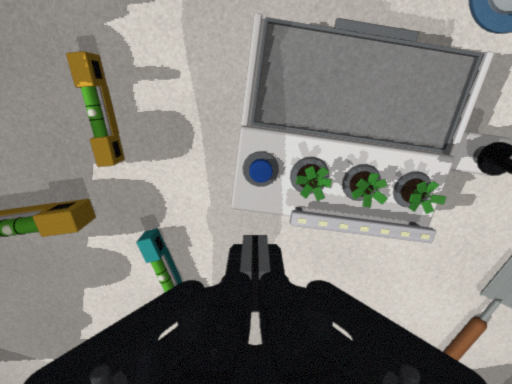

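The wrist view shows the button at (260,170), the small level from (85,55) to (107,165), the tray from (265,20) to (485,150) and the knob at (497,158). The button casts to within 2 mm of the top-camera value, so I press it.

```bash
python3 -m jog '[{"x":0,"y":0.0055,"z":0.05,"ax":0,"ay":0,"az":0},{"x":0,"y":0.0055,"z":0.10,"ax":0,"ay":0,"az":0},{"x":0,"y":0.0055,"z":0.14,"ax":0,"ay":0,"az":0},{"x":0,"y":0.0055,"z":0.165,"ax":0,"ay":0,"az":0},{"x":0,"y":0.0055,"z":0.17,"ax":0,"ay":0,"az":0},{"x":0,"y":0.0055,"z":0.174,"ax":0,"ay":0,"az":0},{"x":0,"y":0.0055,"z":0.177,"ax":0,"ay":0,"az":0},{"x":0,"y":0.0055,"z":0.18,"ax":0,"ay":0,"az":0},{"x":0,"y":0.0055,"z":0.18,"ax":0,"ay":0,"az":0},{"x":0,"y":0.0055,"z":0.18,"ax":0,"ay":0,"az":0}]' 0
```

```text
t: 3.3
eef_pos: [0.5097, 0.121, 0.0823]
tool_rot: [0.0, 0.992, 0.123, 0.001]
contact_force: [0.1, -2.8, 4.1]
gripper_width: -0.002
grasp_force: 2.3
```

```bash
python3 -m jog '[{"x":0,"y":-0.002,"z":0.001,"ax":0,"ay":0,"az":0},{"x":0,"y":-0.004,"z":0.002,"ax":0,"ay":0,"az":0},{"x":0,"y":-0.004,"z":0.003,"ax":0,"ay":0,"az":0},{"x":0,"y":-0.004,"z":0.003,"ax":0,"ay":0,"az":0},{"x":0,"y":-0.004,"z":0.003,"ax":0,"ay":0,"az":0}]'
```

```text
t: 3.8
eef_pos: [0.5098, 0.1216, 0.0814]
tool_rot: [0.003, 0.993, 0.121, 0.001]
contact_force: [-5.8, -15.0, 33.4]
gripper_width: -0.001
grasp_force: 16.2
```

```bash
python3 -m jog '[{"x":0,"y":0,"z":-0.01,"ax":0,"ay":0,"az":0},{"x":0,"y":0,"z":-0.04,"ax":0,"ay":0,"az":0},{"x":0,"y":0,"z":-0.08,"ax":0,"ay":0,"az":0},{"x":0,"y":0,"z":-0.13,"ax":0,"ay":0,"az":0},{"x":0,"y":0,"z":-0.13,"ax":0,"ay":0,"az":0},{"x":0,"y":0,"z":-0.13,"ax":0,"ay":0,"az":0}]' 1 30
python3 - <<'E'
from h import *
o=get_obs();print(o["eef_pos"],o["tool_rot"],o["contact_force"],o["q"])
p={'K':np.array([[282.84573983,0,254.71259873],[0,282.84573983,190.32770589],[0,0,1]]),'origin':np.array([0.58905591,0.15360864,0.40504428]),'attitude':np.array([0.78074242,-0.13037369,0.10245521,-0.60245075])}
im=cv2.imread("pics/w2.png");h,s,v=cv2.split(cv2.cvtColor(im,cv2.COLOR_BGR2HSV))
m=((h>10)&(h<80)&(s>100)&(v>70)).astype(np.uint8);m[:,:55]=0;m[:,135:]=0;m[180:]=0
c=np.vstack([c for c in cv2.findContours(m,0,2)[0] if cv2.contourArea(c)>20]);print(cv2.boundingRect(c),cv2.minAreaRect(c))
# vial (green) centreline on top
g=((h>40)&(h<80)&(s>120)).astype(np.uint8);g[:,:55]=0;g[:,135:]=0;g[180:]=0
r=cv2.minAreaRect(max(cv2.findContours(g,0,2)[0],key=cv2.contourArea));print("vial",r,onz(p,*r[0],.036))
for u,v_ in((68,55),(100,53),(92,164),(122,158),(86,55),(106,161)): print((u,v_),onz(p,u,v_,.036).round(4))
T=[onz(p,u,v,.068) for u,v in((266,22),(483,55),(447,150),(251,122))];print("tray",np.round(T,3).tolist(),np.mean(T,0))
B=onz(p,260.25,170.25,.088);print(B)
cv2.imwrite("pics/lev.png",cv2.resize(im[40:180,50:140],None,fx=4,fy=4,interpolation=2))
E
```

```text
t: 4.4
eef_pos: [0.5086, 0.1262, 0.2096]
tool_rot: [-0.0, 0.992, 0.123, 0.002]
contact_force: [-0.2, 0.5, -0.4]
gripper_width: 0.994
grasp_force: 0.0
[0.5085725  0.12620086 0.20958913] [-4.22568009e-04  9.92368016e-01  1.23297518e-01  1.80649869e-03] [-0.17664667  0.52840303 -0.38697144] [-0.00429971  0.28293332 -0.42440091  1.91719046  0.14044434  0.96631842
 -1.81699955]
(66, 51, 58, 116) ((96.0468978881836, 106.89936828613281), (119.5871353149414, 31.759111404418945), 75.17352294921875)
vial ((93.82565307617188, 110.91505432128906), (52.75618362426758, 13.84113597869873), 75.3791275024414) [0.51617782 0.34525588 0.036     ]
(68, 55) [0.5733 0.3796 0.036 ]
(100, 53) [0.5851 0.343  0.036 ]
(92, 164) [0.446  0.3426 0.036 ]
(122, 158) [0.4644 0.3045 0.036 ]
(86, 55) [0.5787 0.3589 0.036 ]
(106, 161) [0.4549 0.3248 0.036 ]
tray [[0.659, 0.161, 0.068], [0.688, -0.074, 0.068], [0.584, -0.085, 0.068], [0.556, 0.151, 0.068]] [0.62190807 0.03800065 0.068     ]
[0.50810405 0.12675162 0.088     ]
```

View pics/lev.png

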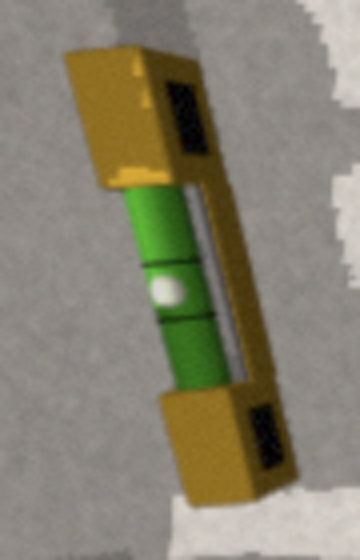

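The crop shows the small level's top, with the vial centre near (94,111) in the full picture and its ends at about (76,52) and (105,165). The bubble is centred between the lines. I go above it and then descend.

```bash
python3 -m jog '[{"x":0.06,"y":-0.2115,"z":0,"ax":0,"ay":0,"az":-0.083},{"x":0.06,"y":-0.2115,"z":0,"ax":0,"ay":0,"az":-0.083},{"x":0.06,"y":-0.2115,"z":0,"ax":0,"ay":0,"az":-0.083},{"x":0.06,"y":-0.2115,"z":0,"ax":0,"ay":0,"az":-0.083},{"x":0.06,"y":-0.2115,"z":0,"ax":0,"ay":0,"az":-0.083},{"x":0.06,"y":-0.2115,"z":0.05,"ax":0,"ay":0,"az":-0.083},{"x":0.06,"y":-0.2115,"z":0.1,"ax":0,"ay":0,"az":-0.083},{"x":0.06,"y":-0.2115,"z":0.1,"ax":0,"ay":0,"az":-0.083},{"x":0.06,"y":-0.2115,"z":0.1,"ax":0,"ay":0,"az":-0.083}]' 1 30
python3 - <<'E'
from h import *
o=get_obs();print(o["eef_pos"],o["tool_rot"]);p=camera_params("wrist");im=read_camera("wrist");save("w3",im)
h,s,v=cv2.split(cv2.cvtColor(im,cv2.COLOR_RGB2HSV));g=((h>40)&(h<80)&(s>120)).astype(np.uint8)
for c in cv2.findContours(g,0,2)[0]:
    if cv2.contourArea(c)>300:
        r=cv2.minAreaRect(c);b=[onz(p,*q,.036).round(4).tolist() for q in cv2.boxPoints(r)];X=onz(p,*r[0],.036);print(r,X,inv_tool(X,o),b)
E
```

```text
t: 5.3
eef_pos: [0.5132, 0.3448, 0.1072]
tool_rot: [0.001, 0.986, 0.164, -0.002]
contact_force: [-0.4, 0.3, 1.0]
gripper_width: 1.001
grasp_force: 0.0
[0.51322481 0.3447618  0.10723869] [ 5.11315771e-04  9.86393093e-01  1.64394093e-01 -1.72824075e-03]
((250.27914428710938, 198.94439697265625), (70.32054138183594, 19.091880798339844), 88.60282135009766) [0.51505157 0.34923605 0.036     ] [ 0.00343393 -0.00367134  0.07122525] [[0.54, 0.3662, 0.036], [0.5452, 0.3523, 0.036], [0.4878, 0.3307, 0.036], [0.4821, 0.3459, 0.036]]
```

View pics/w3.png

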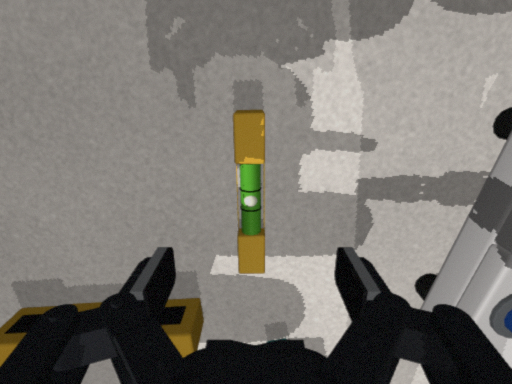

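The view shows the level centred at (250,199), aligned with the tool and clear of the fingers. I descend and grip it.

```bash
python3 -m jog '[{"x":0.002,"y":-0.003,"z":0.04,"ax":0,"ay":0,"az":-0.01},{"x":0.002,"y":-0.003,"z":0.08,"ax":0,"ay":0,"az":-0.01},{"x":0.002,"y":-0.003,"z":0.103,"ax":0,"ay":0,"az":-0.01},{"x":0.002,"y":-0.003,"z":0.103,"ax":0,"ay":0,"az":-0.01},{"x":0.002,"y":-0.003,"z":0.103,"ax":0,"ay":0,"az":-0.01}]'
python3 -m jog '[{"x":0,"y":0,"z":0,"ax":0,"ay":0,"az":0},{"x":0,"y":0,"z":0,"ax":0,"ay":0,"az":0},{"x":0,"y":0,"z":0,"ax":0,"ay":0,"az":0},{"x":0,"y":0,"z":0,"ax":0,"ay":0,"az":0},{"x":0,"y":0,"z":0,"ax":0,"ay":0,"az":0},{"x":0,"y":0,"z":0,"ax":0,"ay":0,"az":0},{"x":0,"y":0,"z":0,"ax":0,"ay":0,"az":0}]' 0.1 30
python3 -m jog '[{"x":0,"y":0,"z":-0.03,"ax":0,"ay":0,"az":0},{"x":0,"y":0,"z":-0.08,"ax":0,"ay":0,"az":0},{"x":0,"y":0,"z":-0.13,"ax":0,"ay":0,"az":0},{"x":0,"y":0,"z":-0.17,"ax":0,"ay":0,"az":0},{"x":0,"y":0,"z":-0.17,"ax":0,"ay":0,"az":0},{"x":0,"y":0,"z":-0.17,"ax":0,"ay":0,"az":0}]'
python3 - <<'E'
from h import *
o=get_obs();print(o["eef_pos"],o["tool_rot"]);q=o["tool_rot"];yaw=2*np.arctan2(q[2],q[1]);print("yaw",yaw,"az",-(np.pi/2+.108-yaw))
print("above tray",inv_tool([.6215,.0385,.17],o))
E
```

```text
t: 5.85
eef_pos: [0.5167, 0.3498, 0.0078]
tool_rot: [-0.001, 0.986, 0.169, 0.002]
contact_force: [1.5, 0.8, 0.2]
gripper_width: 0.998
grasp_force: 0.0
t: 6.55
eef_pos: [0.5156, 0.3489, 0.006]
tool_rot: [-0.0, 0.986, 0.169, 0.0]
contact_force: [-1.1, -1.7, 5.5]
gripper_width: 0.283
grasp_force: 30.9
t: 7.15
eef_pos: [0.5154, 0.3484, 0.1757]
tool_rot: [-0.0, 0.986, 0.169, 0.001]
contact_force: [0.1, 0.1, -2.4]
gripper_width: 0.274
grasp_force: 30.0
[0.51536917 0.34844473 0.17568442] [-5.74191717e-05  9.85615626e-01  1.69001551e-01  5.56906370e-04]
yaw 0.339633175114527 az -1.3391631516803697
above tray [-0.00319343  0.32759587  0.00570545]
```

```bash
python3 -m jog '[{"x":-0.003,"y":0.3275,"z":0,"ax":0,"ay":0,"az":-1.34},{"x":-0.003,"y":0.3275,"z":0,"ax":0,"ay":0,"az":-1.34},{"x":-0.003,"y":0.3275,"z":0,"ax":0,"ay":0,"az":-1.34},{"x":-0.003,"y":0.3275,"z":0,"ax":0,"ay":0,"az":-1.34},{"x":-0.003,"y":0.3275,"z":0,"ax":0,"ay":0,"az":-1.34},{"x":-0.003,"y":0.3275,"z":0,"ax":0,"ay":0,"az":-1.34},{"x":-0.003,"y":0.3275,"z":0,"ax":0,"ay":0,"az":-1.34},{"x":-0.003,"y":0.3275,"z":0,"ax":0,"ay":0,"az":-1.34},{"x":-0.003,"y":0.3275,"z":0,"ax":0,"ay":0,"az":-1.34},{"x":-0.003,"y":0.3275,"z":0,"ax":0,"ay":0,"az":-1.34},{"x":-0.003,"y":0.3275,"z":0,"ax":0,"ay":0,"az":-1.34},{"x":-0.003,"y":0.3275,"z":0,"ax":0,"ay":0,"az":-1.34}]'
python3 - <<'E'
from h import *
o=get_obs();print(o["eef_pos"],o["tool_rot"],o["q"]);q=o["tool_rot"];print("yaw",2*np.arctan2(q[2],q[1]));p=camera_params("wrist");im=read_camera("wrist");save("w4",im)
print("tray exp",[proj(p,[.6215,.0385,.064]+R.from_euler('z',.108).apply([a,b,0])).round(0).tolist() for a,b in((.05,.115),(.05,-.115),(-.05,-.115),(-.05,.115))], "knob",proj(p,[.584,-.135,.113]))
E
```

```text
t: 8.35
eef_pos: [0.621, 0.039, 0.1744]
tool_rot: [-0.001, 0.668, 0.744, -0.001]
contact_force: [-0.7, -0.0, -1.8]
gripper_width: 0.273
grasp_force: 30.0
[0.62095031 0.03902331 0.17435661] [-5.62537520e-04  6.68332747e-01  7.43862031e-01 -5.49292027e-04] [ 0.35097132  0.54567383 -0.70892648  1.70419549  0.40117406  1.04382907
 -0.38549077]
yaw 1.677661742144598
tray exp [[316.0, 54.0], [301.0, 289.0], [208.0, 289.0], [193.0, 54.0]] knob [197.5144719  366.72998227]
```

View pics/w4.png

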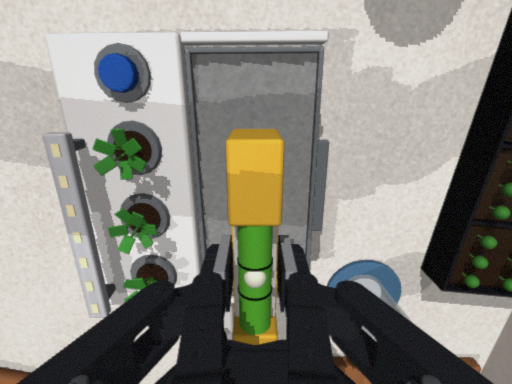

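The tray floor's far corners at (193,52) and (317,52) match the prediction, and the level is parallel to the tray and centred. I lower it.

```bash
python3 -m jog '[{"x":0,"y":0,"z":0.04,"ax":0,"ay":0,"az":0},{"x":0,"y":0,"z":0.08,"ax":0,"ay":0,"az":0},{"x":0,"y":0,"z":0.098,"ax":0,"ay":0,"az":0},{"x":0,"y":0,"z":0.102,"ax":0,"ay":0,"az":0},{"x":0,"y":0,"z":0.103,"ax":0,"ay":0,"az":0},{"x":0,"y":0,"z":0.103,"ax":0,"ay":0,"az":0}]'
```

```text
t: 9.0
eef_pos: [0.6228, 0.0393, 0.074]
tool_rot: [0.001, 0.668, 0.745, 0.001]
contact_force: [0.7, -0.4, -0.5]
gripper_width: 0.27
grasp_force: 30.0
```

```bash
python3 -m jog '[{"x":0,"y":0,"z":0.001,"ax":0,"ay":0,"az":0},{"x":0,"y":0,"z":0.002,"ax":0,"ay":0,"az":0},{"x":0,"y":0,"z":0.002,"ax":0,"ay":0,"az":0}]'
```

```text
t: 9.3
eef_pos: [0.6219, 0.0387, 0.0709]
tool_rot: [0.0, 0.668, 0.744, 0.0]
contact_force: [-0.1, -0.8, -1.8]
gripper_width: 0.272
grasp_force: 30.0
```

```bash
python3 -m jog '[{"x":0,"y":0,"z":0.0005,"ax":0,"ay":0,"az":0},{"x":0,"y":0,"z":0.001,"ax":0,"ay":0,"az":0},{"x":0,"y":0,"z":0.0015,"ax":0,"ay":0,"az":0},{"x":0,"y":0,"z":0.0015,"ax":0,"ay":0,"az":0}]'
```

```text
t: 9.7
eef_pos: [0.6217, 0.0386, 0.0692]
tool_rot: [0.0, 0.668, 0.745, -0.0]
contact_force: [-1.1, -1.1, 4.0]
gripper_width: 0.277
grasp_force: 30.8
```

```bash
python3 -m jog '[{"x":0,"y":0,"z":0,"ax":0,"ay":0,"az":0},{"x":0,"y":0,"z":0,"ax":0,"ay":0,"az":0},{"x":0,"y":0,"z":0,"ax":0,"ay":0,"az":0},{"x":0,"y":0,"z":-0.03,"ax":0,"ay":0,"az":0},{"x":0,"y":0,"z":-0.08,"ax":0,"ay":0,"az":0},{"x":0,"y":0,"z":-0.13,"ax":0,"ay":0,"az":0},{"x":0,"y":0,"z":-0.13,"ax":0,"ay":0,"az":0}]' 0.55 30
python3 -m jog '[{"x":-0.24,"y":-0.056,"z":-0.01,"ax":0,"ay":0,"az":0},{"x":-0.24,"y":-0.056,"z":-0.01,"ax":0,"ay":0,"az":0},{"x":-0.24,"y":-0.056,"z":-0.01,"ax":0,"ay":0,"az":0},{"x":-0.24,"y":-0.056,"z":-0.01,"ax":0,"ay":0,"az":0},{"x":-0.24,"y":-0.056,"z":-0.01,"ax":0,"ay":0,"az":0},{"x":-0.24,"y":-0.056,"z":-0.01,"ax":0,"ay":0,"az":0},{"x":-0.24,"y":-0.056,"z":-0.01,"ax":0,"ay":0,"az":0}]' 1
cat > look.py <<'E'
from h import *
import sys
o=get_obs();p=camera_params("wrist");im=read_camera("wrist");save(sys.argv[1],im)
print(np.round(o["eef_pos"],4),np.round(o["q"],2),"knob exp",proj(p,[.584,-.135,.113]),"level exp",proj(p,[.6217,.0386,.099]))
q=o["tool_rot"];print("yaw",2*np.arctan2(q[2],q[1]))
np.savez("pics/"+sys.argv[1],**p)
E
python3 look.py w5
```

```text
t: 10.4
eef_pos: [0.6257, 0.0406, 0.2063]
tool_rot: [0.004, 0.667, 0.745, 0.005]
contact_force: [0.8, 0.6, -0.2]
gripper_width: 0.548
grasp_force: 0.0
t: 11.1
eef_pos: [0.5914, -0.2075, 0.2081]
tool_rot: [-0.0, 0.669, 0.743, -0.0]
contact_force: [-0.3, 0.8, -0.1]
gripper_width: 1.001
grasp_force: 0.0
[ 0.5914 -0.2075  0.2081] [ 0.74  0.51 -0.69  1.66  0.35  1.1   0.05] knob exp [254.29367105 108.01227966] level exp [ 338.56454541 -157.7227496 ]
yaw 1.6763954591785963
```

View pics/w5.png

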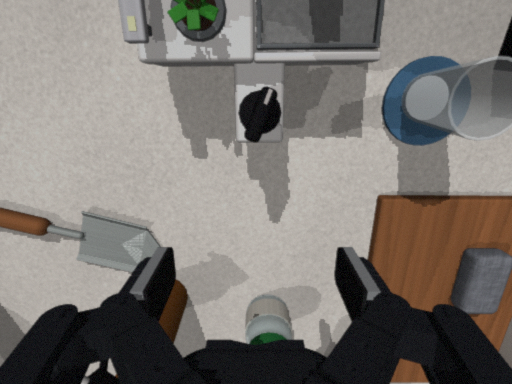

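The view shows the knob at (262,112) with its wing running from (252,137) to (273,90) and the dash towards the upper right. The feed jar is at (268,330), the spray at (170,300) and the cup at (440,100), all clear of the knob. I'll measure the rest numerically, starting with the knob here and then the bubble from above the tray.

```bash
python3 -m jog '[{"x":0.05,"y":0.02,"z":0,"ax":0,"ay":0,"az":0},{"x":0.1,"y":0.04,"z":0,"ax":0,"ay":0,"az":0},{"x":0.15,"y":0.05,"z":0,"ax":0,"ay":0,"az":0},{"x":0.19,"y":0.05,"z":0,"ax":0,"ay":0,"az":0},{"x":0.19,"y":0.05,"z":0,"ax":0,"ay":0,"az":0},{"x":0.19,"y":0.05,"z":0,"ax":0,"ay":0,"az":0}]'
cat > bub.py <<'E'
from h import *
import sys
def bubble(n):
    o=get_obs();p=camera_params("wrist");im=read_camera("wrist");save(n,im)
    h,s,v=cv2.split(cv2.cvtColor(im,cv2.COLOR_RGB2HSV))
    g=((h>40)&(h<80)&(s>110)&(v>40)).astype(np.uint8)
    # vial: green region nearest to the expected level place, closed over bubble and lines
    e=proj(p,[.6217,.0386,.1]);print("eef",np.round(o["eef_pos"],4),"exp",e.round(0))
    g=cv2.morphologyEx(g,cv2.MORPH_CLOSE,np.ones((9,9),np.uint8))
    cs=[c for c in cv2.findContours(g,0,2)[0] if cv2.contourArea(c)>200]
    c=min(cs,key=lambda c:np.linalg.norm(np.mean(c[:,0],0)-e));r=cv2.minAreaRect(c)
    m=np.zeros_like(g);cv2.drawContours(m,[c],-1,1,-1)
    P=lambda q:onz(p,*q,.098)
    b=cv2.boxPoints(r);l=[np.linalg.norm(b[0]-b[1]),np.linalg.norm(b[1]-b[2])]
    A,B=((b[0]+b[3])/2,(b[1]+b[2])/2) if l[0]>l[1] else ((b[0]+b[1])/2,(b[2]+b[3])/2)
    A,B=P(A),P(B);d=(B-A)/np.linalg.norm(B-A);d=d if d[1]>0 else -d;C=(A+B)/2
    print("vial rect",np.round(r[0],1),np.round(r[1],1),"len",np.linalg.norm(B-A).round(4),"centre",C.round(4),"yaw-90",np.arctan2(-d[0],d[1]).round(3))
    def off(mask):
        ys,xs=np.nonzero(mask);return np.array([(P((x,y))-C)@d for x,y in zip(xs,ys)])*1000
    w=off((s<90)&(v>120)&(m>0));k=off((v<45)&(m>0))
    print("bubble n",len(w),"mean/range along garden +y (mm)",w.mean().round(2) if len(w) else None,np.percentile(w,[3,97]).round(1) if len(w) else None)
    print("dark hist",np.histogram(k,bins=np.arange(-24,25,2)))
bubble(sys.argv[1])
E
python3 bub.py w6
python3 - <<'E'
from h import *
p=dict(np.load("pics/w5.npz"));im=cv2.imread("pics/w5.png");h,s,v=cv2.split(cv2.cvtColor(im,cv2.COLOR_BGR2HSV))
m=(v<45).astype(np.uint8);m[:80]=0;m[145:]=0;m[:,:225]=0;m[:,300:]=0
c=max(cv2.findContours(m,0,2)[0],key=cv2.contourArea);r=cv2.minAreaRect(c);print("black",r,onz(p,*r[0],.1))
M=np.zeros_like(m);cv2.fillConvexPoly(M,cv2.convexHull(c),1)
w=((v>100)&(s<70)&(M>0)).astype(np.uint8);ys,xs=np.nonzero(w);print("dash px",xs.mean(),ys.mean(),len(xs),xs.min(),xs.max(),ys.min(),ys.max())
D=np.array([onz(p,x,y,.113)[:2] for x,y in zip(xs,ys)]);l=cv2.fitLine(D.astype(np.float32),2,0,.001,.001).ravel();print("dash",D.mean(0),l)
E
```

```text
t: 11.75
eef_pos: [0.6206, -0.0074, 0.209]
tool_rot: [-0.0, 0.665, 0.747, 0.0]
contact_force: [-0.3, -0.9, -0.6]
gripper_width: 1.002
grasp_force: 0.0
eef [ 0.6206 -0.0074  0.209 ] exp [261. 139.]
vial rect [262. 140.] [68. 18.] len 0.0609 centre [0.6228 0.0365 0.098 ] yaw-90 0.125
bubble n 107 mean/range along garden +y (mm) 8.27 [ 3.9 12.6]
dark hist (array([0, 0, 0, 0, 0, 0, 0, 0, 1, 0, 0, 0, 0, 0, 0, 0, 0, 0, 0, 0, 0, 0,
       0, 0]), array([-24, -22, -20, -18, -16, -14, -12, -10,  -8,  -6,  -4,  -2,   0,
         2,   4,   6,   8,  10,  12,  14,  16,  18,  20,  22,  24]))
black ((260.47064208984375, 114.3823471069336), (49.96233367919922, 40.503448486328125), 75.96376037597656) [ 0.58991354 -0.14034491  0.1       ]
dash px 263.77777777777777 106.87878787878788 99 242 278 89 139
dash [ 0.59148484 -0.13357026] [ 0.2934589   0.95597166  0.59148484 -0.13357025]
```

```bash
python3 -m jog '[{"x":-0.183,"y":-0.0455,"z":0,"ax":0,"ay":0,"az":0},{"x":-0.183,"y":-0.0455,"z":0,"ax":0,"ay":0,"az":0},{"x":-0.183,"y":-0.0455,"z":0.034,"ax":0,"ay":0,"az":0},{"x":-0.183,"y":-0.0455,"z":0.034,"ax":0,"ay":0,"az":0},{"x":-0.183,"y":-0.0455,"z":0.034,"ax":0,"ay":0,"az":0},{"x":-0.183,"y":-0.0455,"z":0.034,"ax":0,"ay":0,"az":0}]'
python3 - <<'E'
from h import *
o=get_obs();p=camera_params("wrist");im=read_camera("wrist");save("w7",im);np.savez("pics/w7",**p)
e=proj(p,[.590,-.139,.113]);print(e)
h,s,v=cv2.split(cv2.cvtColor(im,cv2.COLOR_RGB2HSV))
m=(v<45).astype(np.uint8);R0=np.zeros_like(m);cv2.circle(R0,tuple(int(x) for x in e),48,1,-1);m*=R0
c=max(cv2.findContours(m,0,2)[0],key=cv2.contourArea);r=cv2.minAreaRect(c);print("black",r,onz(p,*r[0],.1))
n,lab,st,ce=cv2.connectedComponentsWithStats(((v>110)&(s<80)).astype(np.uint8))
H=cv2.convexHull(c)
for i in range(1,n):
    if 15<st[i,4]<800 and cv2.pointPolygonTest(H,tuple(ce[i]),False)>=0:
        ys,xs=np.nonzero(lab==i);D=np.array([onz(p,x,y,.113)[:2] for x,y in zip(xs,ys)]);l=cv2.fitLine(D.astype(np.float32),2,0,.001,.001).ravel()
        print("dash",ce[i],st[i],D.mean(0),l,"ang",np.arctan2(l[1],l[0]),"len",np.ptp(D,0))
# ascii thumbnail of the knob
u,w=int(e[0]),int(e[1]);g=v[w-50:w+50:3,u-45:u+45:2]
for row in g: print(''.join('#' if x<25 else '+' if x<60 else '.' if x<130 else ' ' for x in row))
E
```

```text
t: 12.4
eef_pos: [0.5946, -0.2011, 0.1739]
tool_rot: [-0.001, 0.669, 0.743, -0.001]
contact_force: [0.8, 1.6, 0.2]
gripper_width: 1.002
grasp_force: 0.0
[256.61393373 126.19782405]
black ((256.4606628417969, 126.16291809082031), (57.63899230957031, 45.646488189697266), 77.00537872314453) [ 0.59011772 -0.14042304  0.1       ]
dash [263.92105263 106.01315789] [260  98   9  17  76] [ 0.59356649 -0.12482468] [ 0.2575354   0.96626884  0.5935665  -0.12482467] ang 1.3103256 len [0.00475006 0.0110861 ]
..........                         ..........
..........                         ..........
.... .....                         ..........
..........                         ..........
..........                         ..........
..........                   ..     .........
..........                .         .........
..........             +###...      .........
.........        .++######+  .#.    .........
.........      .++++++###+.  +##    .........
.........     +#++#++#++#+  .###    .........
.........    +#++#++####+   +###.   .........
.........   +###+#######.  +####+.  .........
..
[... 256 characters left out ...]
#####+  .........
..........  +#+###+##++##########.  .........
.... .....   ++########+########. ...........
..........    +###+###+########.  ...........
..........    .##############..   ...........
........ .    .####++###++..      ...........
... .....     +##+##+##+          ....       
   ....  .   .+####+###..      .....  .      
    ...  ......+######+.............         
     .    ...    .+++.................       
          ...    .......... . ....   .       
          ...     .........    ..    .       
          .      .......... .....  ..        
                  ..... .  .     .. ..       
                 ... . .  ...  ........      
                 ......     ..... .  .
```

```bash
python3 -m jog '[{"x":0.05,"y":0.002,"z":0,"ax":0,"ay":0,"az":0.365},{"x":0.059,"y":0.002,"z":0.02,"ax":0,"ay":0,"az":0.365},{"x":0.059,"y":0.002,"z":0.03,"ax":0,"ay":0,"az":0.365},{"x":0.059,"y":0.002,"z":0.03,"ax":0,"ay":0,"az":0.365},{"x":0.059,"y":0.002,"z":0.03,"ax":0,"ay":0,"az":0.365},{"x":0.059,"y":0.002,"z":0.03,"ax":0,"ay":0,"az":0.365}]' 0.6 40
python3 -c "
from h import *
o=get_obs();print(inv_tool([.590,-.139,.087],o),2*np.arctan2(o['tool_rot'][2],o['tool_rot'][1]),o['q'].round(2))"
```

```text
t: 13.05
eef_pos: [0.592, -0.1394, 0.1458]
tool_rot: [0.001, 0.791, 0.612, 0.001]
contact_force: [0.8, -0.5, -0.4]
gripper_width: 0.601
grasp_force: 0.0
[-0.00010673 -0.00215394  0.05878227] 1.3163255644956642 [ 0.57  0.53 -0.6   1.77  0.35  0.95 -0.42]
```

```bash
python3 -m jog '[{"x":0,"y":-0.0015,"z":0.03,"ax":0,"ay":0,"az":0},{"x":0,"y":-0.0015,"z":0.054,"ax":0,"ay":0,"az":0},{"x":0,"y":-0.0015,"z":0.057,"ax":0,"ay":0,"az":0},{"x":0,"y":-0.0015,"z":0.057,"ax":0,"ay":0,"az":0}]'
python3 -m jog '[{"x":0,"y":0,"z":0,"ax":0,"ay":0,"az":0},{"x":0,"y":0,"z":0,"ax":0,"ay":0,"az":0},{"x":0,"y":0,"z":0,"ax":0,"ay":0,"az":0},{"x":0,"y":0,"z":0,"ax":0,"ay":0,"az":0},{"x":0,"y":0,"z":0,"ax":0,"ay":0,"az":0}]' 0 30
```

```text
t: 13.45
eef_pos: [0.5899, -0.1393, 0.088]
tool_rot: [-0.0, 0.792, 0.611, 0.0]
contact_force: [0.5, -0.1, -0.0]
gripper_width: 0.606
grasp_force: 0.0
t: 13.95
eef_pos: [0.5893, -0.139, 0.0892]
tool_rot: [-0.0, 0.792, 0.611, -0.0]
contact_force: [-5.4, 1.6, 7.6]
gripper_width: 0.151
grasp_force: 30.1
```

```bash
python3 -m jog '[{"x":0,"y":0,"z":-0.001,"ax":0,"ay":0,"az":0.14},{"x":0,"y":0,"z":-0.001,"ax":0,"ay":0,"az":0.29},{"x":0,"y":0,"z":-0.001,"ax":0,"ay":0,"az":0.44},{"x":0,"y":0,"z":-0.001,"ax":0,"ay":0,"az":0.58},{"x":0,"y":0,"z":-0.001,"ax":0,"ay":0,"az":0.72},{"x":0,"y":0,"z":-0.001,"ax":0,"ay":0,"az":0.86},{"x":0,"y":0,"z":-0.001,"ax":0,"ay":0,"az":1.0},{"x":0,"y":0,"z":-0.001,"ax":0,"ay":0,"az":1.14},{"x":0,"y":0,"z":-0.001,"ax":0,"ay":0,"az":1.28},{"x":0,"y":0,"z":-0.001,"ax":0,"ay":0,"az":1.42},{"x":0,"y":0,"z":-0.001,"ax":0,"ay":0,"az":1.56},{"x":0,"y":0,"z":-0.001,"ax":0,"ay":0,"az":1.7}]'
python3 -m jog '[{"x":0,"y":0,"z":0,"ax":0,"ay":0,"az":0.02},{"x":0,"y":0,"z":0,"ax":0,"ay":0,"az":0.02},{"x":0,"y":0,"z":0,"ax":0,"ay":0,"az":0.02}]'
python3 -c "
from h import *
o=get_obs();print('yaw',2*np.arctan2(o['tool_rot'][2],o['tool_rot'][1]),o['q'].round(2),o['torque'])"
```

```text
t: 15.15
eef_pos: [0.5903, -0.1411, 0.0893]
tool_rot: [0.001, 0.981, -0.195, 0.001]
contact_force: [1.4, -4.5, -4.3]
gripper_width: 0.159
grasp_force: 29.8
t: 15.45
eef_pos: [0.5903, -0.1412, 0.0893]
tool_rot: [0.001, 0.979, -0.202, 0.001]
contact_force: [2.4, -4.0, -4.0]
gripper_width: 0.156
grasp_force: 30.0
yaw -0.4064478245217601 [ 0.24  0.53 -0.15  1.83  0.11  0.78 -1.94] [-0.86177247 -0.32716038 -0.04575526]
```

```bash
python3 -m jog '[{"x":0,"y":0,"z":0,"ax":0,"ay":0,"az":0},{"x":0,"y":0,"z":0,"ax":0,"ay":0,"az":0},{"x":0,"y":0,"z":0,"ax":0,"ay":0,"az":0},{"x":0,"y":0,"z":-0.03,"ax":0,"ay":0,"az":0},{"x":0,"y":0,"z":-0.08,"ax":0,"ay":0,"az":0},{"x":0,"y":0,"z":-0.12,"ax":0,"ay":0,"az":0}]' 0.6
python3 -m jog '[{"x":0.1,"y":0.153,"z":-0.01,"ax":0,"ay":0,"az":0},{"x":0.1,"y":0.153,"z":-0.01,"ax":0,"ay":0,"az":0},{"x":0.1,"y":0.153,"z":-0.01,"ax":0,"ay":0,"az":0},{"x":0.1,"y":0.153,"z":-0.01,"ax":0,"ay":0,"az":0},{"x":0.1,"y":0.153,"z":-0.01,"ax":0,"ay":0,"az":0},{"x":0.1,"y":0.153,"z":-0.01,"ax":0,"ay":0,"az":0},{"x":0.1,"y":0.153,"z":-0.01,"ax":0,"ay":0,"az":0}]' 0
python3 bub.py w8
```

```text
t: 16.05
eef_pos: [0.59, -0.1387, 0.211]
tool_rot: [-0.0, 0.98, -0.201, 0.0]
contact_force: [0.7, 0.2, 0.4]
gripper_width: 0.6
grasp_force: 0.0
t: 16.75
eef_pos: [0.6218, -0.3171, 0.2187]
tool_rot: [-0.001, 0.98, -0.2, -0.0]
contact_force: [-0.6, -0.4, -1.3]
gripper_width: -0.003
grasp_force: 0.0
eef [ 0.6218 -0.3171  0.2187] exp [-32. 301.]
vial rect [ 29.5 362.9] [26.3 71. ] len 0.1103 centre [0.5147 0.0388 0.098 ] yaw-90 0.15
bubble n 91 mean/range along garden +y (mm) 7.3 [-42.1  52.4]
dark hist (array([0, 1, 0, 0, 2, 0, 0, 1, 0, 1, 1, 3, 7, 8, 7, 6, 7, 6, 0, 1, 1, 0,
       0, 1]), array([-24, -22, -20, -18, -16, -14, -12, -10,  -8,  -6,  -4,  -2,   0,
         2,   4,   6,   8,  10,  12,  14,  16,  18,  20,  22,  24]))
```

Sign slip: I moved along -y, at a safe height and with no contact. I go back to above the level.

```bash
python3 -m jog '[{"x":-0.14,"y":-0.327,"z":0,"ax":0,"ay":0,"az":0},{"x":-0.14,"y":-0.327,"z":0,"ax":0,"ay":0,"az":0},{"x":-0.14,"y":-0.327,"z":0,"ax":0,"ay":0,"az":0},{"x":-0.14,"y":-0.327,"z":0,"ax":0,"ay":0,"az":0},{"x":-0.14,"y":-0.327,"z":0,"ax":0,"ay":0,"az":0},{"x":-0.14,"y":-0.327,"z":0,"ax":0,"ay":0,"az":0},{"x":-0.14,"y":-0.327,"z":0,"ax":0,"ay":0,"az":0},{"x":-0.14,"y":-0.327,"z":0,"ax":0,"ay":0,"az":0},{"x":-0.14,"y":-0.327,"z":0,"ax":0,"ay":0,"az":0},{"x":-0.14,"y":-0.327,"z":0,"ax":0,"ay":0,"az":0}]' 0
python3 bub.py w9; python3 - <<'E'
from h import *
im=cv2.imread("pics/w9.png");p=camera_params("wrist");a=proj(p,[.6228,.0365,.098]).astype(int);print(a)
cv2.imwrite("pics/w9c.png",cv2.resize(im[max(0,a[1]-70):a[1]+70,max(0,a[0]-90):a[0]+90],None,fx=4,fy=4,interpolation=2))
E
```

```text
t: 17.8
eef_pos: [0.6214, 0.0359, 0.2189]
tool_rot: [0.0, 0.98, -0.201, 0.0]
contact_force: [0.1, -0.1, 0.0]
gripper_width: -0.002
grasp_force: 0.0
eef [0.6214 0.0359 0.2189] exp [252. 185.]
vial rect [252.7 181.9] [16.2 62.2] len 0.0617 centre [0.6242 0.0378 0.098 ] yaw-90 0.117
bubble n 82 mean/range along garden +y (mm) -0.19 [-4.2  4. ]
dark hist (array([0, 0, 0, 0, 0, 0, 0, 1, 0, 0, 0, 0, 0, 0, 0, 2, 0, 0, 0, 0, 0, 0,
       0, 0]), array([-24, -22, -20, -18, -16, -14, -12, -10,  -8,  -6,  -4,  -2,   0,
         2,   4,   6,   8,  10,  12,  14,  16,  18,  20,  22,  24]))
[253 183]
```

```bash
python3 -m jog '[{"x":0.001,"y":-0.001,"z":0.04,"ax":0,"ay":0,"az":0},{"x":0.001,"y":-0.001,"z":0.08,"ax":0,"ay":0,"az":0},{"x":0.001,"y":-0.001,"z":0.105,"ax":0,"ay":0,"az":0},{"x":0.001,"y":-0.001,"z":0.113,"ax":0,"ay":0,"az":0},{"x":0.001,"y":-0.001,"z":0.114,"ax":0,"ay":0,"az":0},{"x":0.001,"y":-0.001,"z":0.114,"ax":0,"ay":0,"az":0},{"x":0.001,"y":-0.001,"z":0.114,"ax":0,"ay":0,"az":0},{"x":0.001,"y":-0.001,"z":0.114,"ax":0,"ay":0,"az":0}]'
```

```text
t: 18.65
eef_pos: [0.6239, 0.037, 0.1063]
tool_rot: [-0.0, 0.98, -0.201, 0.001]
contact_force: [0.4, 0.6, 0.4]
gripper_width: 0.004
grasp_force: 0.0
```

```bash
python3 -m jog '[{"x":0,"y":0,"z":0.0015,"ax":0,"ay":0,"az":0},{"x":0,"y":0,"z":0.002,"ax":0,"ay":0,"az":0},{"x":0,"y":0,"z":0.002,"ax":0,"ay":0,"az":0},{"x":0,"y":0,"z":0.002,"ax":0,"ay":0,"az":0}]'
```

```text
t: 19.05
eef_pos: [0.6229, 0.0371, 0.1028]
tool_rot: [0.0, 0.98, -0.201, -0.0]
contact_force: [0.4, -0.1, 0.2]
gripper_width: 0.0
grasp_force: 0.0
```

```bash
python3 -m jog '[{"x":0,"y":0,"z":0.0008,"ax":0,"ay":0,"az":0},{"x":0,"y":0,"z":0.0015,"ax":0,"ay":0,"az":0},{"x":0,"y":0,"z":0.002,"ax":0,"ay":0,"az":0},{"x":0,"y":0,"z":0.002,"ax":0,"ay":0,"az":0},{"x":0,"y":0,"z":0.002,"ax":0,"ay":0,"az":0}]'
```

```text
t: 19.55
eef_pos: [0.6229, 0.037, 0.1008]
tool_rot: [0.0, 0.98, -0.201, -0.0]
contact_force: [0.6, 1.0, 0.3]
gripper_width: 0.001
grasp_force: 0.0
```

```bash
python3 -m jog '[{"x":0,"y":0,"z":0.0003,"ax":0,"ay":0,"az":0},{"x":0,"y":0,"z":0.0006,"ax":0,"ay":0,"az":0},{"x":0,"y":0,"z":0.0006,"ax":0,"ay":0,"az":0},{"x":0,"y":0,"z":0.0006,"ax":0,"ay":0,"az":0}]'
```

```text
t: 19.95
eef_pos: [0.623, 0.037, 0.1002]
tool_rot: [0.0, 0.98, -0.201, 0.0]
contact_force: [-1.2, -0.1, -0.1]
gripper_width: -0.004
grasp_force: 0.0
```

```bash
python3 -m jog '[{"x":0,"y":0,"z":0.0003,"ax":0,"ay":0,"az":0},{"x":0,"y":0,"z":0.0006,"ax":0,"ay":0,"az":0},{"x":0,"y":0,"z":0.0006,"ax":0,"ay":0,"az":0},{"x":0,"y":0,"z":0.0006,"ax":0,"ay":0,"az":0}]'
```

```text
t: 20.35
eef_pos: [0.623, 0.037, 0.1002]
tool_rot: [0.0, 0.98, -0.201, 0.0]
contact_force: [-1.9, -0.4, 4.9]
gripper_width: -0.001
grasp_force: 2.5
```

Contact is at about 5 N. I hold for a second, then check the force and the picture.

```bash
python3 -m jog '[{"x":0,"y":0,"z":0,"ax":0,"ay":0,"az":0},{"x":0,"y":0,"z":0,"ax":0,"ay":0,"az":0},{"x":0,"y":0,"z":0,"ax":0,"ay":0,"az":0},{"x":0,"y":0,"z":0,"ax":0,"ay":0,"az":0},{"x":0,"y":0,"z":0,"ax":0,"ay":0,"az":0},{"x":0,"y":0,"z":0,"ax":0,"ay":0,"az":0},{"x":0,"y":0,"z":0,"ax":0,"ay":0,"az":0},{"x":0,"y":0,"z":0,"ax":0,"ay":0,"az":0},{"x":0,"y":0,"z":0,"ax":0,"ay":0,"az":0},{"x":0,"y":0,"z":0,"ax":0,"ay":0,"az":0}]'
python3 bub.py w10
```

```text
t: 21.35
eef_pos: [0.623, 0.037, 0.1001]
tool_rot: [0.0, 0.98, -0.201, 0.0]
contact_force: [-1.8, -0.6, 4.2]
gripper_width: 0.0
grasp_force: 2.6
eef [0.623  0.037  0.1001] exp [254. 251.]
vial rect [254.3 242.1] [ 28.2 104.2] len 0.0625 centre [0.6256 0.0375 0.098 ] yaw-90 0.11
bubble n 0 mean/range along garden +y (mm) None None
dark hist (array([ 0,  0,  0,  0,  0,  0,  3, 14,  0,  0,  1,  0,  0,  0,  0,  9,  4,
        0,  0,  0,  0,  0,  0,  0]), array([-24, -22, -20, -18, -16, -14, -12, -10,  -8,  -6,  -4,  -2,   0,
         2,   4,   6,   8,  10,  12,  14,  16,  18,  20,  22,  24]))
```

View pics/w10.png

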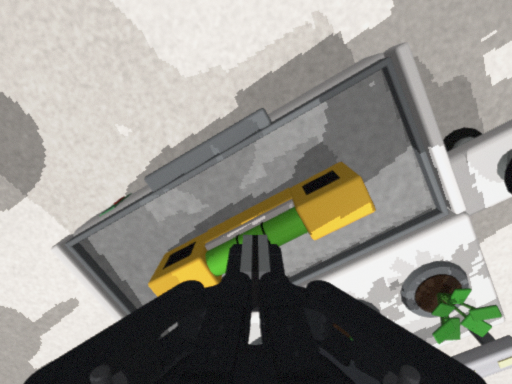

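The level stands centred and lengthwise in the tray, with the shut fingertip at (255,240) on the middle of the vial. Both lines are visible beside the finger and no bubble shows outside them. The push is a steady 4–5 N.

```bash
python3 -c "
from station import *
print(hand_in())"
```

```text
the job is handed in; nothing more can be done
None
```

I handed the job in at about 21 s, with the pump pressed and released, the level centred lengthwise in the tray, the foot turned 1.72 rad clockwise, and the fingertip still pressing at about 4 N; the bubble read 0.2 mm off centre before the push, but the fingertip hides it in the last picture.

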